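Show the matching port spacer to the inspection camera

ROBOT

A 6-joint arm with a two-finger parallel gripper is mounted at the origin on the work surface. World frame = base frame: x ahead of the robot, y to its left, z up, the work surface at z = 0. Lengths are in m, angles in degrees, forces in N, time in s.
With the tool pointing down it reaches from about 0.4 to 0.825 m from the base axis. Payload 7 kg.
Tool frame: the origin (TCP) lies between the finger pads; the fingertips stand 22 mm ahead of it and the grasp point (between the pads) lies 3 mm ahead of it; z points along the fingers, y is the direction in which the jaws open and shut (so a half turn about z gives the same grasp; the last joint's range is limited). The gripper opens to 88 mm and grips with 3 to 60 N. Pads are 19 mm wide; open, the fingers measure 130 mm over their backs; the gripper's body (78 mm by 193 mm) begins 47 mm behind the grasp point.
Start: joints at [-56.316, 20.546, 0.682, 0, -70.136, -16.507], TCP at [0.199, -0.645, 0.249] pointing down, gripper open.
Joint ranges: [-176.03, 176.03], [-82.01, 121.73], [-58.28, 71.71], [-173.87, 95.51], [-174.79, -0.11], [-173.66, 173.66]. Speed limits (degrees/s): [136.94, 136.94, 172.46, 180, 180, 180].

INTERFACE

Orientations are given as [roll, pitch, yaw] about the fixed x, y, z axes, in that order (R = Rz(yaw) Ry(pitch) Rx(roll)).
In Python, from plant import telemetry, cams, r gives the robot as it stands.
- The arm moves only by the tool carry_out, never from a script. Its argument "commands" is one flat list of numbers, 5 for each row, row after row: the shift along the world's x, y, z as a fraction of full scale, then the turn about the world's z as a fraction of full scale, then the gripper's target within -1 to 1 (shut at 1, half-way at 0, fully open at -1). In form: [x, y, z, turn, claw, x, y, z, turn, claw, ...]. A call has 1 to 8 rows; each row shifts and turns the commanded pose from where the row before left it; what a row does not reach is not made up. Full scale, the value 1, is 0.04 m for a shift and 4 degrees for a turn. A row lasts 1/10 s, in which the tool goes at most 50 mm and 8.59 degrees, less where a joint would pass 70% of its speed; a pose out of reach is approached as far as the arm can. A call with a number of a shift or a turn outside -1 to 1 is refused whole. A call with a gripper value outside its range is refused whole. The fingers move at their own pace and stop on an object; "grip_force" is the grip in N (left out, the last holds). Time passes only in rows, so rows that do not move let the fingers close. It gives the time, the measured TCP pose, the force and the opening at its end, in the units of the state.
- telemetry.get_state(): the state, without advancing time (a new reading comes with each control period).
- cams.capture(name): name is "side" or "top"; returns a dict with "frame" (400x640x3 uint8, red, green, blue), "camera_matrix" (3x3 intrinsics, pixels), "camera_from_world" (4x4, takes a point from world to camera coordinates). Camera axes: x right, y down, z forward; pixel columns grow to the right and rows downward; lengths in m; the calibration is good to about 2 mm. A picture is of the moment at which its call begins. There is no depth.
- r.close_job(): hands the job in, once; it reports no verdict.
The state is a dict: "time_s": time; "joints": joint angles; "qd": joint speeds; "joint_torque": joint torques, N m; "tcp_pos": TCP position; "eef_rot": TCP orientation; "contact_force": force on the tool from outside, world axes, zero at the start; "moment": the same for the moment, N m; "gripper_width": finger opening in m.
Only numpy, scipy, OpenCV 4.12 (cv2) and the standard library are available. Lean on these libraries where they do the work, as an engineer would, in place of code of your own. Each camera call takes 0.05 s, during which the arm holds its last target. There are 200 camera calls.

TASK

The gasket lying on the black order pad is the customer's pattern: take the new aluminium spacer with the same outline from the stock board and show it to the inspection camera. Hold it in the air centred on the camera's line of sight, 150 mm from the face of the ring light, with its flat face square to the lens and its long side running across the camera (parallel to the tilt axle). Finish while still holding it there, motionless in the gripper, and leave the gaskets, the camera, the other spacers and everything else where they are.

Things in the scene. Friction and masses are not known exactly. Their poses are not given: they have to be found in the camera images.
- spacer_lozenge_c (a point): New aluminium port spacer, lozenge-like outline: 100 mm long (x), broad flat-sided middle 50 mm long and 56 mm wide (y) with one 32 mm bore, tapering to rounded 28 mm wide ears; 16 mm thick, about 140 g, lying flat on the stock board. Point: its centre, half-way up (8 mm above the board). x along its length, y across, z through its thickness.
- spacer_oblong_c (a point): New aluminium port spacer, plain rectangle 90 mm long (x) by 54 mm wide (y) with two 28 mm bores side by side; 16 mm thick, about 140 g, lying flat on the stock board. Point: its centre, half-way up (8 mm above the board). x along its length, y across, z through its thickness.
- spacer_dogbone_c (a point): New aluminium port spacer, dog-bone outline: 128 mm long (x), two 40 mm round ends centred 44 mm either side of the middle, joined by a straight waist 26 mm wide (y); 16 mm thick, about 140 g, lying flat on the stock board. Point: its centre, half-way up (8 mm above the board). x along its length, y across, z through its thickness.
- gasket_lozenge_c (a point): Hard reddish-brown fibre gasket, 5 mm thick, lozenge-like outline: 100 mm long (x), broad flat-sided middle 50 mm long and 56 mm wide (y) with one 32 mm bore, tapering to rounded 28 mm wide ears. It lies either on the order pad or in the returns tray. Point: its centre, half-way up; x along its length.
- gasket_oblong_c (a point): Hard reddish-brown fibre gasket, 5 mm thick, plain rectangle 90 mm long (x) by 54 mm wide (y) with two 28 mm bores side by side. It lies either on the order pad or in the returns tray. Point: its centre, half-way up; x along its length.
- gasket_dogbone_c (a point): Hard reddish-brown fibre gasket, 5 mm thick, dog-bone outline: 128 mm long (x), two 40 mm round ends centred 44 mm either side of the middle, joined by a straight waist 26 mm wide (y). It lies either on the order pad or in the returns tray. Point: its centre, half-way up; x along its length.
- pad_c (a point): Order pad: flat black rubber mat 170 x 150 mm, 4 mm thick, fixed, lying alone on the counter. Point: centre of its top. The gasket that lies on it (its centre within 60 mm of this point) is the pattern for this order; the two others lie in the returns tray.
- tray: Returns tray: fixed grey open tray 180 x 240 mm, 35 mm high, holding the two gaskets of other orders. Origin: centre of its underside.
- board: Stock board: fixed plywood board 280 (x) x 460 (y) mm, 6 mm thick, on which the three spacers lie in any order. Origin: centre of its underside.
- camera: Inspection camera's base: fixed grey plate 110 (x) x 130 (y) mm with two cheeks 76 mm high, between which the camera head hangs on a tilt axle 58 mm above the counter. Origin: centre of the underside; y runs along the tilt axle, that is across the camera.
- ring_face (a point): Centre of the camera head's round front (black ring 104 mm across, white ring light and lens in it), facing up and leaning back towards the robot by 0.25 to 0.6 rad from vertical. Its z axis is the line of sight, outward; its y axis runs along the tilt axle.
- view_point (a point): The place in the air where the camera is in focus: 150 mm straight out from ring_face along the line of sight, same axes as ring_face. Nothing is there; about 0.22 m above the counter.
- collar: Bystander, to be left alone: steel collar 52 mm across, 12 mm high, on the stock board. Origin: at its underside.
- punch: Bystander, to be left alone: dark steel punch 22 mm across, 45 mm tall, standing on the stock board. Origin: at its underside.
- disc_stack: Bystander, to be left alone: black rubber ring 90 mm across, 20 mm high, on the counter. Origin: at its underside.
- spanner: Bystander, to be left alone: spanner lying on the counter. Origin: at its underside.
- oil: Bystander, to be left alone: blue oil bottle 72 mm across, 170 mm tall. Origin: at its underside.
- sealant_tin: Bystander, to be left alone: white tin 76 mm across, 90 mm tall. Origin: at its underside.
- blade_box: Bystander, to be left alone: small carton 50 x 80 x 30 mm. Origin: at its underside.
- spacer_lozenge: The lozenge spacer itself, as above; origin: centre of its underside.
- spacer_oblong: The oblong spacer itself, as above; origin: centre of its underside.
- spacer_dogbone: The dogbone spacer itself, as above; origin: centre of its underside.
There are look-alikes about, which are no part of the job. What is shaped like the part that bears gasket_dogbone_c but blue is not meant.

How it is judged (in metres and radians):
At the end, for the whole second after the job is handed in: The spacer matching the gasket on the pad is held still by the fingers, clear of the camera, centre within 20 mm of the view point, face within 0.17 rad of square to the line of sight, long axis within 0.17 rad of the tilt axle; other spacers within 30 mm of where they lay (((horizontal distance between gasket_lozenge_c and pad_c below 0.06 m and distance between spacer_lozenge_c and view_point below 0.02 m and angle between the z axis of spacer_lozenge_c and the z axis of view_point, either way round below 0.17 rad and angle between the x axis of spacer_lozenge_c and the y axis of view_point, either way round below 0.17 rad and contact force between the fingers and spacer_lozenge above 1 N and contact force between spacer_lozenge and camera below 0.1 N and linear speed of spacer_lozenge below 0.03 m/s and height (world z) of spacer_lozenge_c above 0.12 m and distance of each of spacer_oblong_c, spacer_dogbone_c from where it was at the start of the episode below 0.03 m) or (horizontal distance between gasket_oblong_c and pad_c below 0.06 m and distance between spacer_oblong_c and view_point below 0.02 m and angle between the z axis of spacer_oblong_c and the z axis of view_point, either way round below 0.17 rad and angle between the x axis of spacer_oblong_c and the y axis of view_point, either way round below 0.17 rad and contact force between the fingers and spacer_oblong above 1 N and contact force between spacer_oblong and camera below 0.1 N and linear speed of spacer_oblong below 0.03 m/s and height (world z) of spacer_oblong_c above 0.12 m and distance of each of spacer_lozenge_c, spacer_dogbone_c from where it was at the start of the episode below 0.03 m) or (horizontal distance between gasket_dogbone_c and pad_c below 0.06 m and distance between spacer_dogbone_c and view_point below 0.02 m and angle between the z axis of spacer_dogbone_c and the z axis of view_point, either way round below 0.17 rad and angle between the x axis of spacer_dogbone_c and the y axis of view_point, either way round below 0.17 rad and contact force between the fingers and spacer_dogbone above 1 N and contact force between spacer_dogbone and camera below 0.1 N and linear speed of spacer_dogbone below 0.03 m/s and height (world z) of spacer_dogbone_c above 0.12 m and distance of each of spacer_lozenge_c, spacer_oblong_c from where it was at the start of the episode below 0.03 m))); the arm keeps its last pose, push and grip.
It fails at once if a gasket is moved by more than 20 mm (distance of any of gasket_lozenge_c, gasket_oblong_c, gasket_dogbone_c from where it was at the start of the episode above 0.02 m).
It fails at once if the camera's head is knocked out of its setting (view point moved by more than 10 mm) (distance of view_point from where it was at the start of the episode above 0.01 m).
It fails at once if a bystander is moved by more than 30 mm (distance of any of collar, punch, disc_stack, spanner, oil, sealant_tin, blade_box from where it was at the start of the episode above 0.03 m).
It also fails if it takes over 32 s, if anything falls off the work surface, if the arm or the gripper's body presses on something with over 40 N, if the wrist force passes 120 N, or if a joint passes its speed limit or range.

## Working session

There is one attempt and no reset: what is moved stays moved. The work goes in short steps, Python scripts to look and compute and a tool call to move; the robot and the scene stay as the last step left them, time stands still between calls to the robot, and variables do not carry over. Pictures are saved under pics/ and viewed, about 8 in all and at most 12, crops included, and the job is handed in when it is done.

Besides the shell and the picture viewer there is one more tool, called after "Emit:" by a JSON object that holds its "fn" and its "kwargs", one argument or row to a line. carry_out: Moves the arm, as the interface text tells. Shift numbers are shares of 0.04 m and turn numbers shares of 4 degrees, none past 1 either way. Its arguments: {"type":"object","properties":{"commands":{"type":"array"},"grip_force":{"type":"number"}},"required":["commands"]}

```bash
mkdir -p pics; cat > h.py <<'E'
import numpy as np, cv2
from plant import telemetry, cams, r
def snap(n,fn):
    c=cams.capture(n); cv2.imwrite(f'pics/{fn}.png',c['frame'][:,:,::-1]); np.savez(f'pics/{fn}.npz',K=c['camera_matrix'],T=c['camera_from_world']); return c
def ray(fn,uv):
    d=np.load(f'pics/{fn}.npz');K,T=d['K'],d['T']
    v=T[:3,:3].T@np.linalg.solve(K,np.array([uv[0],uv[1],1.])); o=-T[:3,:3].T@T[:3,3]; return o,v/np.linalg.norm(v)
def at_z(fn,uv,z):
    o,v=ray(fn,uv); return o+v*(z-o[2])/v[2]
def proj(fn,p):
    d=np.load(f'pics/{fn}.npz');q=d['T'][:3,:3]@np.array(p)+d['T'][:3,3];q=d['K']@q;return q[:2]/q[2]
def tri(fa,ua,fb,ub):
    o1,v1=ray(fa,ua);o2,v2=ray(fb,ub)
    A=np.array([v1,-v2]).T;s=np.linalg.lstsq(A,o2-o1,rcond=None)[0];a=o1+v1*s[0];b=o2+v2*s[1];return (a+b)/2,np.linalg.norm(a-b)
E
python3 - <<'E'
from h import *
for n in('top','side'):
    c=snap(n,n+'0');im=c['frame'][:,:,::-1]
    cv2.imwrite(f'pics/{n}0v.png',cv2.resize(im,(800,500),interpolation=cv2.INTER_CUBIC)); print(n,ray(n+'0',(320,200)),c['camera_matrix'][0,0])
s=telemetry.get_state();print(s)
E
```

```text
top (array([0.37406279, 0.02545568, 1.52497323]), array([ 0.11136393, -0.01651517, -0.99364245])) 422.75744476374604
side (array([ 0.41642984, -1.38613322,  1.52426739]), array([ 0.03988406,  0.72633918, -0.6861783 ])) 512.0996740077462
{'time_s': 0.1, 'joints': array([-5.63158878e+01,  2.05861736e+01,  6.40776601e-01, -1.73524007e-02,
       -7.01364299e+01, -1.65069515e+01]), 'qd': array([ 0.00564148, -0.00956166,  0.18680082,  0.15928857, -0.07206912,
       -0.02907234]), 'joint_torque': array([-2.97608225e-03, -5.84162736e+01,  2.93748701e+01,  7.01567575e+00,
        1.01236129e-02, -8.56055203e-05]), 'tcp_pos': array([ 0.19920811, -0.64452288,  0.24774395]), 'eef_rot': array([ 1.79916910e+02, -7.61055801e-03, -1.62828741e+02]), 'contact_force': array([-0.63094848,  0.26724525,  1.03625421]), 'moment': array([-0.0004088 ,  0.00533694, -0.05174301]), 'gripper_width': 0.08756539367522218}
```

View pics/top0v.png

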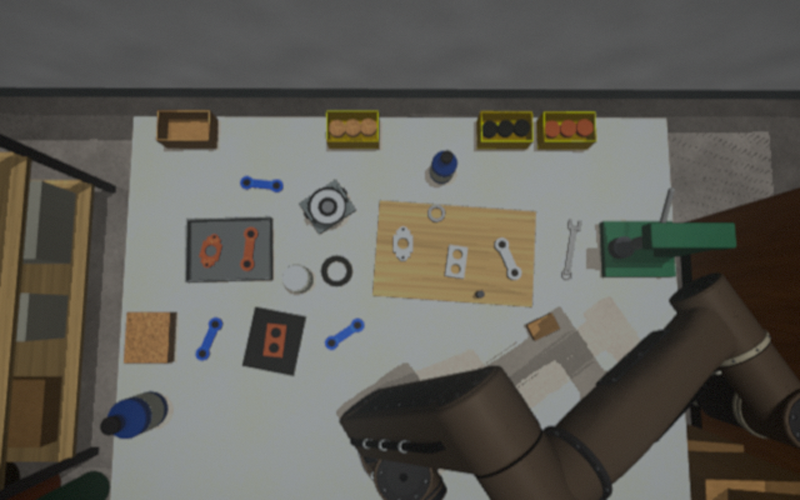

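View pics/side0v.png

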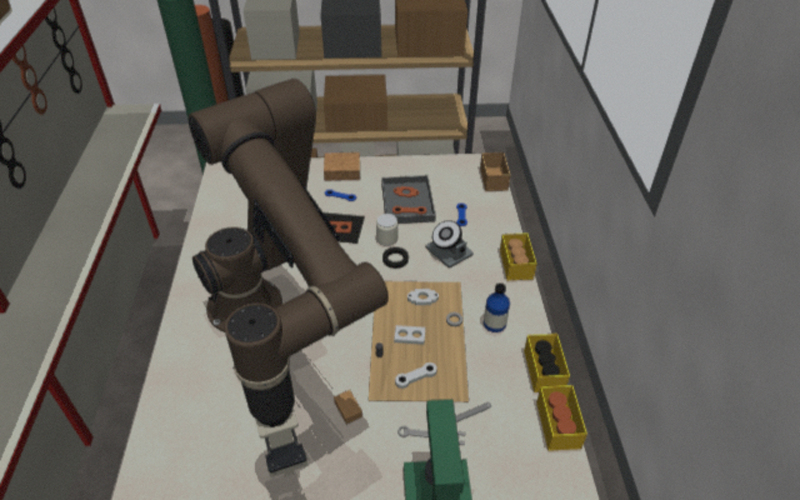

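The pattern on the pad is the oblong gasket (top view 274,340), so the part is the oblong spacer (top view 456,261). The camera is at top view (328,207). I'll enlarge both and measure.

```bash
python3 - <<'E'
from h import *
t=cv2.imread('pics/top0.png');s=cv2.imread('pics/side0.png')
def crop(im,x,y,w,h,k): return cv2.resize(im[y:y+h,x:x+w],(w*k,h*k),interpolation=cv2.INTER_CUBIC)
a=crop(t,230,135,100,60,8)   # ring top 
b=crop(s,335,165,50,50,6); c=crop(s,295,220,80,50,6)
o=np.zeros((600,800,3),np.uint8); o[:300,:300]=b; o[:300,310:790]=c
d=crop(t,230,135,50,50,6); e=crop(t,295,150,80,75,4); o[300:600,:300]=d;o[300:600,310:630]=e
cv2.imwrite('pics/c1.png',o)
q=lambda u:(u[0]*.8,u[1]*.8)
for n,u,z in [('pad',(274,340),.004),('obl',(456,261),.022),('loz',(402,243),.022),('dog',(508,258),.022),('collar',(436,213),.018),('punch',(479,294),.05),('cam',(328,207),.09),('tray',(229,250),.035),('disc',(336,270),.02),('tin',(297,278),.09),('oil',(443,165),.17)]: print(n,at_z('top0',q(u),z).round(3))
for u in [(378,201),(536,210),(533,306),(373,297)]: print('board',at_z('top0',q(u),.006).round(3))
for u in [(186,219),(272,217),(273,282),(187,282)]: print('tray',at_z('top0',q(u),.035).round(3))
E
```

```text
pad [0.287 0.357 0.004]
obl [ 0.511 -0.16   0.022]
loz [ 0.563 -0.005  0.022]
dog [ 0.52  -0.309  0.022]
collar [ 0.651 -0.104  0.018]
punch [ 0.416 -0.219  0.05 ]
cam [0.654 0.2   0.09 ]
tray [0.54  0.485 0.035]
disc [0.485 0.183 0.02 ]
tin [0.458 0.281 0.09 ]
oil [ 0.751 -0.11   0.17 ]
board [0.688 0.065 0.006]
board [ 0.663 -0.398  0.006]
board [ 0.384 -0.38   0.006]
board [0.409 0.078 0.006]
tray [0.629 0.61  0.035]
tray [0.635 0.366 0.035]
tray [0.45  0.358 0.035]
tray [0.45  0.599 0.035]
```

View pics/c1.png

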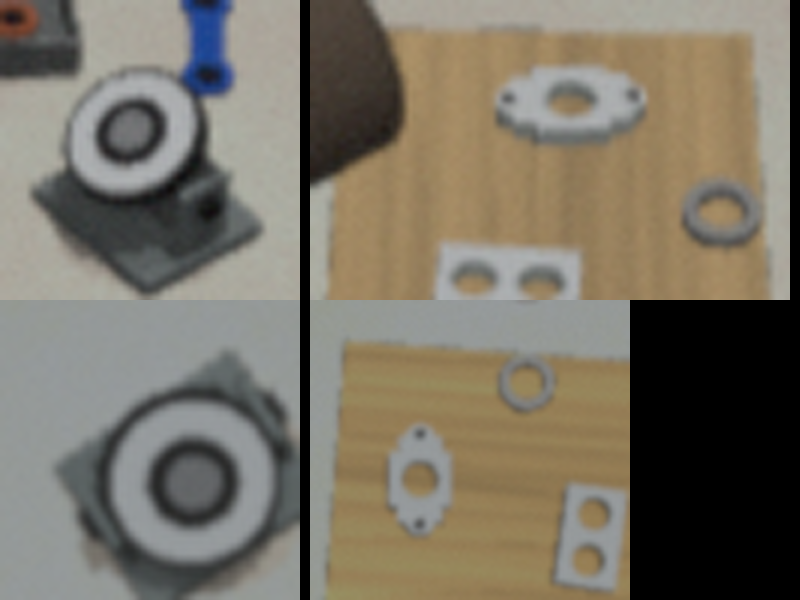

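```bash
python3 - <<'E'
from h import *
from scipy.optimize import least_squares
C={}
for n,(x,y,w,h) in {'top0':(230,135,50,50),'side0':(335,165,50,50)}.items():
    im=cv2.imread(f'pics/{n}.png')[y:y+h,x:x+w]; g=cv2.resize(cv2.cvtColor(im,cv2.COLOR_BGR2GRAY),None,fx=6,fy=6,interpolation=cv2.INTER_CUBIC)
    # black outer rim ambiguous: take white ring outer edge: flood white comp
    seed=(110,481-300) if n=='top0' else (85,150)
    v=g[seed[1],seed[0]]; m=(g>150).astype(np.uint8)
    k,lab=cv2.connectedComponents(m); comp=(lab==lab[seed[1],seed[0]]).astype(np.uint8)
    c=max(cv2.findContours(comp,0,cv2.CHAIN_APPROX_NONE)[0],key=cv2.contourArea); e=cv2.fitEllipse(c)
    print(n,v,e,cv2.contourArea(c)); C[n]=np.array(cv2.ellipse2Poly((0,0),(1,1),0,0,1,1)) if 0 else e
    C[n]=((e[0][0]+.5)/6+x-.5,(e[0][1]+.5)/6+y-.5),(e[1][0]/6,e[1][1]/6),e[2]
p,err=tri('top0',C['top0'][0],'side0',C['side0'][0]); print('ring',p.round(4),err)
def ell(n,c,az,t,R):
    zx=np.array([np.cos(az)*np.sin(t),np.sin(az)*np.sin(t),np.cos(t)]); u=np.array([-np.sin(az),np.cos(az),0]); w=np.cross(zx,u)
    P=[proj(n,c+R*(np.cos(a)*u+np.sin(a)*w)) for a in np.linspace(0,6.28,41)[:-1]]
    return cv2.fitEllipse(np.array(P,np.float32)*8)
def mom(e,s=1): # 2nd moment matrix sqrt-ish
    a=np.radians(e[2]);R=np.array([[np.cos(a),-np.sin(a)],[np.sin(a),np.cos(a)]]);M=R@np.diag([(e[1][0]/s/2),(e[1][1]/s/2)])@R.T
    return [M[0,0],M[1,1],M[0,1]]
def f(q,az=None):
    o=[]
    for n in C:
        e=ell(n,q[:3],q[3],q[4],q[5]); o+=[e[0][0]/8-C[n][0][0],e[0][1]/8-C[n][0][1]]+list(2*(np.array(mom(e,8))-mom(C[n])))
    return o
s=least_squares(f,[*p,np.radians(-147),.4,.045],x_scale=[.01,.01,.01,.1,.1,.01]);q=s.x
print(q.round(4),'az',np.degrees(q[3]),np.round(s.fun,2))
for az in(-140,-147,-155):
    s2=least_squares(lambda z:f([*z[:3],np.radians(az),z[3],z[4]]),[*p,.4,.045]);print(az,s2.x.round(4),s2.cost)
n=np.array([np.cos(q[3])*np.sin(q[4]),np.sin(q[3])*np.sin(q[4]),np.cos(q[4])]);print('view',q[:3]+.15*n)
# axle via cheek/plate corners in top view
tp=lambda u:(230+(u[0]+.5)/6-.5,135+(u[1]-300+.5)/6-.5)
print('plate corners',at_z('top0',tp((232,350)),.005),at_z('top0',tp((55,467)),.005))
sp=lambda u:(335+(u[0]+.5)/6-.5,165+(u[1]+.5)/6-.5)
A=[at_z('side0',sp(u),.005) for u in((35,190),(148,290),(262,228))];print(A,[np.linalg.norm(A[0]-A[1]),np.linalg.norm(A[1]-A[2])],[np.degrees(np.arctan2(*(b-a)[1::-1])) for a,b in((A[0],A[1]),(A[1],A[2]))])
op=lambda u:(295+(u[0]-310+.5)/4-.5,150+(u[1]-300+.5)/4-.5)
B=np.array([at_z('top0',op(u),.022) for u in((567,485),(625,492),(613,590),(556,583))]);print(B.round(4),B.mean(0));d=B[0]-B[3]+B[1]-B[2];print('yaw',np.degrees(np.arctan2(d[1],d[0])),np.linalg.norm(d)/2)
E
```

```text
top0 94 ((187.04627990722656, 183.7420654296875), (232.9923553466797, 264.83642578125), 50.62190246582031) 46573.0
side0 175 ((131.5447235107422, 131.42864990234375), (104.35057067871094, 126.24596405029297), 55.357322692871094) 10335.5
ring [0.6562 0.2057 0.0906] 0.0022501798036900964
[  0.6543   0.2116   0.1303 -10.1957   0.3253   0.0649] az -584.1698681263161 [-3.06 -2.16 -5.3  -2.11  3.08 -0.32 -7.81 10.57 -2.71 -2.03]
-140 [0.6447 0.2007 0.12   0.3519 0.0584] 104.09667543928595
-147 [0.6569 0.1957 0.0882 0.4    0.0594] 103.72154880252502
-155 [0.6513 0.1948 0.1296 0.4    0.0622] 96.01767092683546
view [0.61989482 0.24500852 0.27244094]
plate corners [0.75512595 0.19026779 0.005     ] [0.68201599 0.29684823 0.005     ]
[array([0.59489318, 0.24117845, 0.005     ]), array([0.66572759, 0.13411758, 0.005     ]), array([0.75447818, 0.19269803, 0.005     ])] [np.float64(0.12837267937078736), np.float64(0.1063406630410377)] [np.float64(-56.510285264613664), np.float64(33.42708448158267)]
[[ 0.5576 -0.1389  0.022 ]
 [ 0.5514 -0.1908  0.022 ]
 [ 0.4636 -0.1788  0.022 ]
 [ 0.4697 -0.1281  0.022 ]] [ 0.51057868 -0.15915583  0.022     ]
yaw -7.3990391227579275 0.08858221199759894
```

```bash
python3 - <<'E'
from h import *
from scipy.optimize import least_squares
C={}
for n,(x,y,sx,sy) in {'top0':(230,135,128,181),'side0':(335,165,85,150)}.items():
    im=cv2.imread(f'pics/{n}.png')[y:y+50,x:x+50]; g=cv2.resize(cv2.cvtColor(im,cv2.COLOR_BGR2GRAY),None,fx=6,fy=6,interpolation=cv2.INTER_CUBIC)
    k,lab=cv2.connectedComponents((g>130).astype(np.uint8)); comp=(lab==lab[sy,sx]).astype(np.uint8)
    c=max(cv2.findContours(comp,0,cv2.CHAIN_APPROX_NONE)[0],key=cv2.contourArea); e=cv2.fitEllipse(c); print(n,g[sy,sx],e)
    C[n]=np.array([(e[0][0]+.5)/6+x-.5,(e[0][1]+.5)/6+y-.5]),e[1],e[2]
p,err=tri('top0',C['top0'][0],'side0',C['side0'][0]); print('ring',p.round(4),err)
az=np.radians(-146.5)
def ell(n,c,az,t,R):
    z=np.array([np.cos(az)*np.sin(t),np.sin(az)*np.sin(t),np.cos(t)]); u=np.array([-np.sin(az),np.cos(az),0]); w=np.cross(z,u)
    return cv2.fitEllipse(np.array([proj(n,c+R*(np.cos(a)*u+np.sin(a)*w)) for a in np.linspace(0,6.28,41)[:-1]],np.float32)*6)
for t in(.25,.3,.35,.4,.45,.5,.55,.6):
    a=ell('top0',p,az,t,.043);b=ell('side0',p,az,t,.043);print(t,np.round(a[1],1),round(a[2]),round(a[1][0]/a[1][1],3),np.round(b[1],1),round(b[2]),round(b[1][0]/b[1][1],3))
E
```

```text
top0 152 ((192.02842712402344, 181.12916564941406), (152.2388153076172, 156.51467895507812), 59.364505767822266)
side0 175 ((93.927001953125, 150.0665740966797), (180.8562469482422, 320.77191162109375), 16.32501220703125)
ring [0.6446 0.2031 0.0802] 0.027591661799446877
0.25 [148.9 150.4] 116 0.99 [ 94.4 122.8] 77 0.769
0.3 [148.7 150.1] 109 0.991 [ 96.2 122.8] 73 0.784
0.35 [148.3 149.7] 92 0.991 [ 97.8 122.8] 68 0.797
0.4 [147.4 149.5] 77 0.986 [ 99.1 122.8] 64 0.807
0.45 [146.  149.4] 68 0.977 [100.2 122.8] 59 0.816
0.5 [144.2 149.4] 64 0.965 [101.  122.8] 54 0.823
0.55 [141.9 149.3] 62 0.951 [101.6 122.8] 49 0.827
0.6 [139.4 149.3] 61 0.933 [101.9 122.8] 44 0.83
```

Emit:
{"fn": "carry_out", "kwargs": {
  "commands": [0.52,0.81,0,-0.41,-1,0.52,0.81,0,-0.41,-1,0.52,0.81,0,-0.41,-1,0.52,0.81,0,-0.41,-1,0.52,0.81,0,-0.41,-1,0.52,0.81,0,-0.41,-1,0.52,0.81,0,-0.41,-1,0.52,0.81,0,-0.41,-1]
}}

```text
time_s: 0.9
tcp_pos: [0.3661, -0.3842, 0.2484]
eef_rot: [180.0, -0.0, -176.0]
contact_force: [0.7, -1.0, 0.9]
gripper_width: 0.0875
```

Emit:
{"fn": "carry_out", "kwargs": {
  "commands": [0.52,0.81,0,-0.41,-1,0.52,0.81,0,-0.41,-1,0.52,0.81,0,-0.41,-1,0.52,0.81,0,-0.41,-1,0.52,0.81,0,-0.41,-1,0.52,0.81,-0.5,-0.41,-1,0.52,0.81,-0.5,-0.41,-1,0,0,-1,0,-1]
}}

```text
time_s: 1.7
tcp_pos: [0.5153, -0.156, 0.1699]
eef_rot: [180.0, 0.3, 172.7]
contact_force: [1.2, -1.3, -0.1]
gripper_width: 0.0879
```

```bash
python3 - <<'E'
from h import *
s=telemetry.get_state();print(s['time_s'],s['tcp_pos'],s['eef_rot'],s['joints'].round(1))
p,e=tri('top0',(230+192.53/6-.5,135+181.63/6-.5),'side0',(335+132.04/6-.5,165+131.93/6-.5));print('ring',p,e)
t=.48;az=np.radians(-146.5);n=np.array([np.cos(az)*np.sin(t),np.sin(az)*np.sin(t),np.cos(t)]);print('view',p+.15*n)
o=np.zeros((500,800,3),np.uint8)
c=snap('side','side1');a=proj('side1',[.51,-.16,.03]).astype(int);i=c['frame'][:,:,::-1][max(a[1]-75,0):a[1]+50,a[0]-50:a[0]+50];i=cv2.resize(i,None,fx=4,fy=4,interpolation=2);o[:i.shape[0],:400]=i;print(a[0]-50,a[1]-75)
c=snap('top','top1');a=proj('top1',[.51,-.16,.03]).astype(int);i=cv2.resize(c['frame'][:,:,::-1][a[1]-62:a[1]+63,a[0]-50:a[0]+50],None,fx=4,fy=4,interpolation=2);o[:,400:]=i;print(a-[50,62])
cv2.imwrite('pics/c2.png',o)
E
```

```text
1.7 [ 0.51525067 -0.15600906  0.16988806] [179.97141246   0.34073516 172.74297427] [   4.1   11.4  -23.1    0.   -55.1 -101.3]
ring [0.65641681 0.20245625 0.09370955] 0.0008279496388248269
view [0.59865614 0.1642253  0.22675879]
276 189
[315 146]
```

View pics/c2.png

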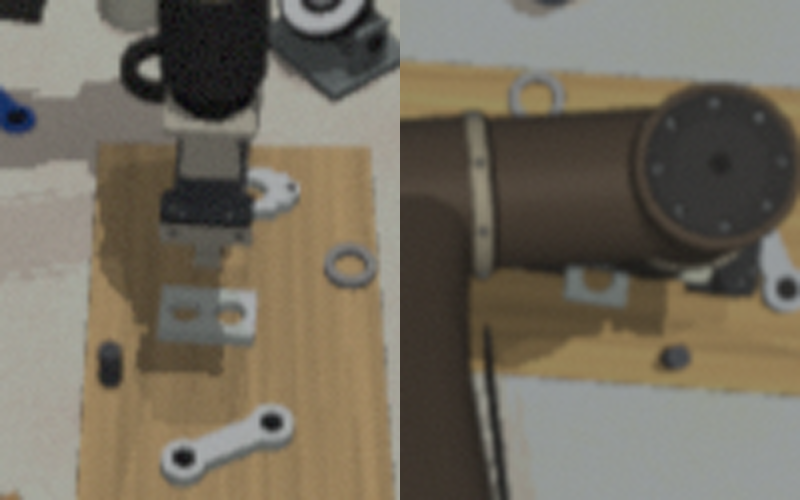

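```bash
python3 - <<'E'
from h import *
f=lambda x,y:at_z('side1',(276+(x+.5)/4-.5,189+(y+.5)/4-.5),.022)
a,b=f(188,312),f(231,314);print(a,b,(a+b)/2,np.degrees(np.arctan2(*(b-a)[1::-1])))
q=np.array([f(*u) for u in((161,287),(258,292),(254,335),(157,332))]);print(q.round(4),q.mean(0))
E
```

```text
[ 0.493969   -0.16100222  0.022     ] [ 0.53416372 -0.16564656  0.022     ] [ 0.51406636 -0.16332439  0.022     ] -6.591073642224922
[[ 0.4701 -0.1292  0.022 ]
 [ 0.5617 -0.1404  0.022 ]
 [ 0.5537 -0.1918  0.022 ]
 [ 0.4638 -0.1832  0.022 ]] [ 0.51232319 -0.16115181  0.022     ]
```

Emit:
{"fn": "carry_out", "kwargs": {
  "commands": [-0.08,-0.12,-0.9,0,-1,0,0,-0.9,0,-1,0,0,-0.8,0,-1,0,0,-0.6,0,-1,0,0,-0.28,0,-1,0,0,0,0,-1],
  "grip_force": 15
}}

```text
time_s: 2.4
tcp_pos: [0.5081, -0.1643, 0.0297]
eef_rot: [-180.0, -0.1, 172.6]
contact_force: [0.4, -0.5, 1.0]
gripper_width: 0.0878
```

Emit:
{"fn": "carry_out", "kwargs": {
  "commands": [0,0,0,0,1,0,0,0,0,1,0,0,0,0,1,0,0,0,0,1,0,0,0,0,1,0,0,0,0,1],
  "grip_force": 15
}}

```text
time_s: 3.0
tcp_pos: [0.5085, -0.1636, 0.0298]
eef_rot: [180.0, 0.0, 172.6]
contact_force: [0.2, 1.8, 4.9]
gripper_width: 0.0541
```

Emit:
{"fn": "carry_out", "kwargs": {
  "commands": [0,0,0.8,0,1,0,0,1,0,1,0,0,1,0,1,0,0,1,0,1,0,0,0.5,0,1,0,0,0,0,1]
}}

```text
time_s: 3.6
tcp_pos: [0.5095, -0.1638, 0.2046]
eef_rot: [180.0, 0.3, 172.6]
contact_force: [0.2, 0.2, -2.2]
gripper_width: 0.0538
```

```bash
python3 - <<'E'
from h import *
o=np.zeros((500,800,3),np.uint8)
i=cv2.imread('pics/top0.png')[160:240,140:230];i=cv2.resize(i,None,fx=6,fy=6,interpolation=2);o[:480,:540]=i
c=snap('side','side2');s=telemetry.get_state();print(s['tcp_pos'],s['gripper_width']);a=proj('side2',s['tcp_pos']).astype(int);print(a-[30,40])
o[:480,550:790]=cv2.resize(c['frame'][:,:,::-1][a[1]-40:a[1]+80,a[0]-30:a[0]+30],None,fx=4,fy=4,interpolation=2)
cv2.imwrite('pics/c3.png',o)
E
```

```text
[ 0.50837392 -0.16361616  0.20231844] 0.05404514513131463
[296 194]
```

View pics/c3.png

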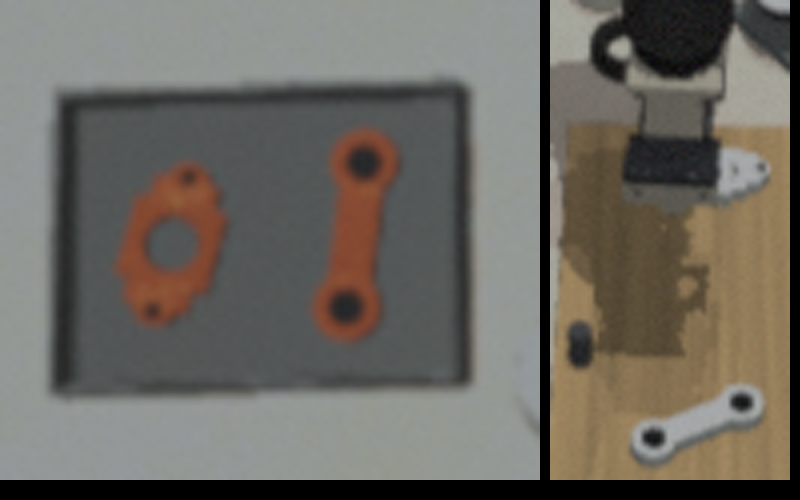

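```bash
python3 - <<'E'
from h import *
f=lambda x,y,z:at_z('top0',(140+(x+.5)/6-.5,160+(y+.5)/6-.5),z).round(4)
for u in((57,392),(260,388),(468,382)):print(f(*u,0),f(*u,.035))
for u in((80,379),(260,377),(460,374)):print('in',f(*u,.035))
for u in((57,90),(465,85)):print('far',f(*u,.035))
E
```

```text
[0.4539 0.6143 0.    ] [0.4521 0.6008 0.035 ]
[0.4564 0.4931 0.    ] [0.4545 0.4824 0.035 ]
[0.4602 0.3688 0.    ] [0.4582 0.3609 0.035 ]
in [0.4597 0.5877 0.035 ]
in [0.461  0.4827 0.035 ]
in [0.4629 0.3657 0.035 ]
far [0.6311 0.6093 0.035 ]
far [0.6347 0.3677 0.035 ]
```

Emit:
{"fn": "carry_out", "kwargs": {
  "commands": [-0.07,0.65,0,0.99,1,-0.07,0.65,0,0.99,1,-0.07,0.65,0,0.99,1,-0.07,0.65,0,0.99,1,-0.07,0.65,0,0.99,1,-0.07,0.65,0,0.99,1,-0.07,0.65,0,0.99,1,-0.07,0.65,0,0.99,1]
}}

```text
time_s: 4.45
tcp_pos: [0.4844, 0.045, 0.1994]
eef_rot: [180.0, -0.2, -155.6]
contact_force: [0.9, 0.5, -1.4]
gripper_width: 0.0538
```

Emit:
{"fn": "carry_out", "kwargs": {
  "commands": [-0.07,0.65,0,0.99,1,-0.07,0.65,0,0.99,1,-0.07,0.65,0,0.99,1,-0.07,0.65,0,0.99,1,-0.07,0.65,0,0.99,1,-0.07,0.65,0,0.99,1,-0.07,0.65,0,0.99,1,-0.07,0.65,0,0.99,1]
}}

```text
time_s: 5.25
tcp_pos: [0.4622, 0.2526, 0.1992]
eef_rot: [179.9, -0.2, -123.9]
contact_force: [1.2, -0.1, -1.6]
gripper_width: 0.0532
```

Emit:
{"fn": "carry_out", "kwargs": {
  "commands": [-0.07,0.65,0,0.99,1,-0.07,0.65,0,0.99,1,-0.07,0.65,0,0.99,1,-0.07,0.65,0,0.99,1,-0.07,0.65,0,0.99,1,-0.07,0.65,0,0.99,1,-0.07,0.65,0,0.99,1,-0.07,0.65,0,0.99,1]
}}

```text
time_s: 6.05
tcp_pos: [0.44, 0.4604, 0.1987]
eef_rot: [179.9, -0.2, -92.2]
contact_force: [0.4, -0.9, -1.6]
gripper_width: 0.0538
```

Emit:
{"fn": "carry_out", "kwargs": {
  "commands": [-0.07,0.65,-0.5,0.99,1,0,0,-1,0,1,0,0,-0.7,0,1,0,0,0,0,1,0,0,0,0,1]
}}

```text
time_s: 6.55
tcp_pos: [0.438, 0.4856, 0.1121]
eef_rot: [179.9, -0.2, -88.4]
contact_force: [0.5, 1.3, -1.1]
gripper_width: 0.0537
```

```bash
python3 - <<'E'
from h import *
o=np.zeros((500,800,3),np.uint8)
s=telemetry.get_state();print(s['time_s'],s['tcp_pos'],s['eef_rot'],s['gripper_width'],s['joints'].round(0),s['contact_force'])
for k,n in enumerate(('side','top')):
    c=snap(n,n+'3');a=proj(n+'3',s['tcp_pos']).astype(int);a=np.clip(a,[40,50],[600,350]);print(n,a-[40,50])
    o[:500,400*k:400*k+400]=cv2.resize(c['frame'][:,:,::-1][a[1]-50:a[1]+50,a[0]-40:a[0]+40],None,fx=5,fy=5,interpolation=2)
cv2.imwrite('pics/c4.png',o)
E
```

```text
6.55 [0.43797706 0.48561381 0.11214975] [ 1.79934858e+02 -1.75429872e-01 -8.84119446e+01] 0.0536738548488973 [ 65.  25. -12.   0. -54. -63.] [ 0.49168487  1.28622878 -1.14249704]
side [262  93]
top [134 177]
```

View pics/c4.png

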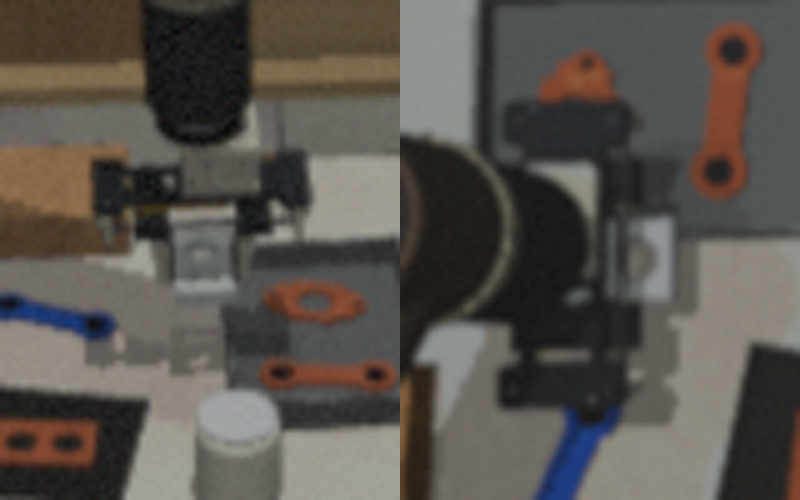

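Emit:
{"fn": "carry_out", "kwargs": {
  "commands": [0,0,-0.7,0,1,0,0,-0.55,0,1,0,0,0,0,1,0,0,-0.15,0,1,0,0,-0.15,0,1,0,0,0,0,1],
  "grip_force": 6
}}

```text
time_s: 7.25
tcp_pos: [0.4387, 0.4875, 0.0527]
eef_rot: [-179.9, 0.1, -88.4]
contact_force: [-0.9, 2.0, 0.8]
gripper_width: 0.0549
```

Emit:
{"fn": "carry_out", "kwargs": {
  "commands": [0,0,-0.1,0,1,0,0,-0.1,0,1,0,0,-0.1,0,1,0,0,0,0,1]
}}

```text
time_s: 7.65
tcp_pos: [0.438, 0.4863, 0.0387]
eef_rot: [180.0, -0.0, -88.4]
contact_force: [-1.0, 1.1, 0.2]
gripper_width: 0.0549
```

```bash
python3 - <<'E'
from h import *
o=np.zeros((500,800,3),np.uint8)
s=telemetry.get_state();print(s['time_s'],s['tcp_pos'],s['gripper_width'],s['contact_force'])
for k,n in enumerate(('side','top')):
    c=snap(n,n+'4');a=proj(n+'4',s['tcp_pos']).astype(int)
    o[:500,400*k:400*k+400]=cv2.resize(c['frame'][:,:,::-1][a[1]-25:a[1]+25,a[0]-20:a[0]+20],None,fx=10,fy=10,interpolation=2)
cv2.imwrite('pics/c5.png',o)
E
```

```text
7.65 [0.43802157 0.48625056 0.03867705] 0.05487189233718727 [-1.04718376  1.07047339  0.16988912]
```

View pics/c5.png

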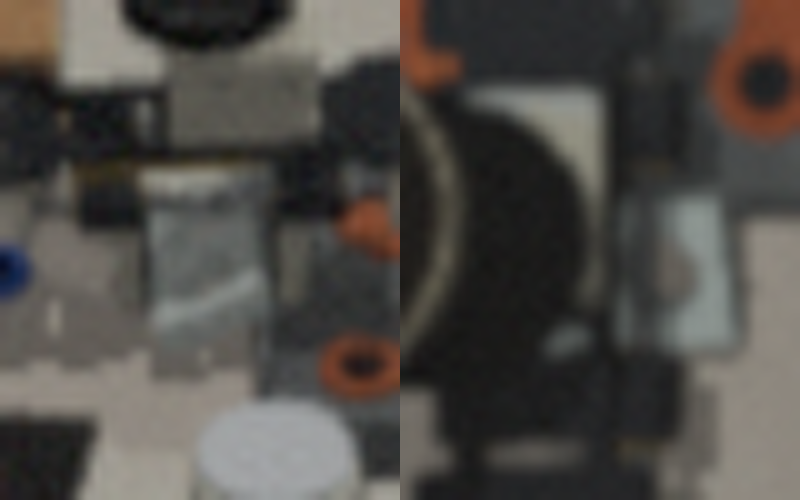

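Emit:
{"fn": "carry_out", "kwargs": {
  "commands": [0,0,0,0,1,0,0,0,0,1,0,0,0,0,1],
  "grip_force": 15
}}

```text
time_s: 8.05
tcp_pos: [0.4381, 0.4859, 0.039]
eef_rot: [180.0, -0.0, -88.4]
contact_force: [-0.5, -0.3, -1.9]
gripper_width: 0.054
```

Emit:
{"fn": "carry_out", "kwargs": {
  "commands": [0,0,0.3,0,1,0,0,0.8,0,1,0,0,1,0,1,0,0,1,0,1,0,0,1,0,1,0,0,0.9,0,1,0,0,0,0,1],
  "grip_force": 30
}}

```text
time_s: 8.75
tcp_pos: [0.4399, 0.4882, 0.2471]
eef_rot: [-179.6, 0.5, -88.4]
contact_force: [0.5, 0.5, -1.9]
gripper_width: 0.0533
```

Emit:
{"fn": "carry_out", "kwargs": {
  "commands": [0.33,-0.67,0,0.67,1,0.33,-0.67,0,0.67,1,0.33,-0.67,0,0.67,1,0.33,-0.67,0,0.67,1,0.33,-0.67,0,0.67,1,0.33,-0.67,0,0.67,1]
}}

```text
time_s: 9.35
tcp_pos: [0.5175, 0.3241, 0.2396]
eef_rot: [180.0, 0.0, -72.2]
contact_force: [-0.5, -0.5, -2.1]
gripper_width: 0.0538
```

Emit:
{"fn": "carry_out", "kwargs": {
  "commands": [0.33,-0.67,0,0.67,1,0.33,-0.67,0,0.67,1,0.33,-0.67,0,0.67,1,0.33,-0.67,0,0.67,1,0.33,-0.67,0,0.67,1,0.33,-0.67,0,0.67,1,0,0,0,0,1,0,0,0,0,1]
}}

```text
time_s: 10.15
tcp_pos: [0.5965, 0.1638, 0.2394]
eef_rot: [180.0, 0.0, -56.4]
contact_force: [-0.1, 1.2, -1.8]
gripper_width: 0.0533
```

```bash
python3 - <<'E'
from h import *
o=np.zeros((600,800,3),np.uint8)
s=telemetry.get_state();print(s['time_s'],s['tcp_pos'],s['eef_rot'],s['gripper_width'],s['contact_force'])
for k,n in enumerate(('side','top')):
    c=snap(n,n+'5');a=proj(n+'5',s['tcp_pos']).astype(int);print(n,a-[25,32])
    i=cv2.resize(c['frame'][:,:,::-1][a[1]-32:a[1]+43,a[0]-25:a[0]+25],None,fx=8,fy=8,interpolation=2);o[:600,400*k:400*k+400]=i
cv2.imwrite('pics/c6.png',o)
E
```

```text
10.15 [0.59646174 0.16383079 0.23938665] [ 1.79984995e+02  1.13674643e-02 -5.63806927e+01] 0.05326980301593903 [-0.06395799  1.20174965 -1.79567012]
side [319 133]
top [243 142]
```

View pics/c6.png

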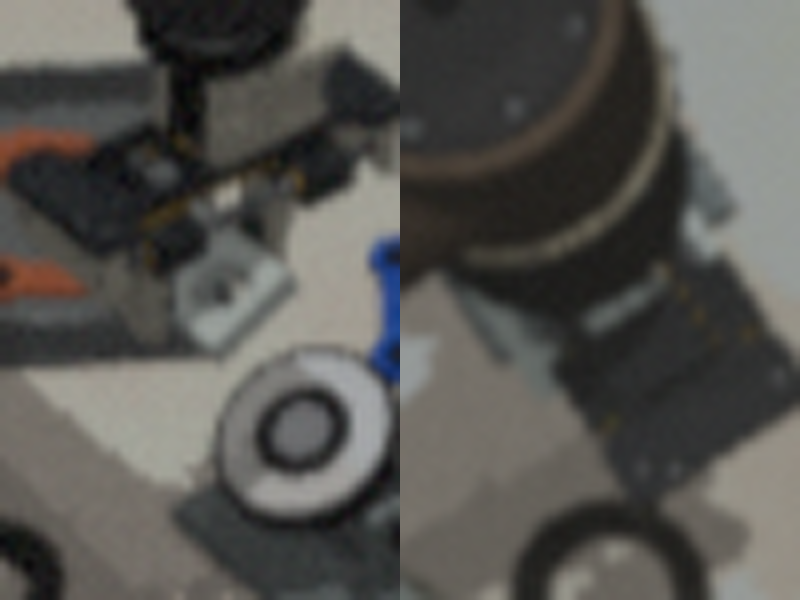

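```bash
cat > fit.py <<'E'
from h import *
from scipy.optimize import least_squares
az=np.radians(33.6); J=np.array([np.cos(az),np.sin(az),0]); L=np.array([np.sin(az),-np.cos(az),0]); Z=np.array([0,0,1.])  # J: jaw dir (high side), L: long dir toward side camera
def pts(tcp,th,h,l,j=0):
    c=tcp+h*Z+l*L+j*J; y=np.cos(th)*J+np.sin(th)*Z; n=-np.sin(th)*J+np.cos(th)*Z
    return c,{(a,b,d):c+a*.045*L+b*.027*y+d*.008*n for a in(-1,1) for b in(-1,1) for d in(-1,1)},n
def draw(n,fn,tcp,k,off,w,hh,*q):
    im=cv2.imread(f'pics/{n}.png')[off[1]:off[1]+hh,off[0]:off[0]+w]; im=cv2.resize(im,None,fx=k,fy=k,interpolation=2)
    _,P,_=pts(tcp,*q); uv={i:tuple(((proj(n,p)-off+.5)*k).astype(int).tolist()) for i,p in P.items()}
    for i in uv:
        for m in uv:
            if sum(a!=b for a,b in zip(i,m))==1: cv2.line(im,uv[i],uv[m],(0,255,0) if i[2]>0 and m[2]>0 else (255,0,255),1)
    return im
E
python3 - <<'E'
from fit import *
tcp=np.array([.5965,.1638,.2394]);off=np.array([319,133])
M={(1,-1,1):(200,343),(1,-1,-1):(218,358),(1,1,1):(283,262),(1,1,-1):(298,285)}
def f(q):
    _,P,_=pts(tcp,*q); return np.concatenate([(proj('side5',P[i])-off+.5)*8-M[i] for i in M])
for q0 in(.1,.5):
    s=least_squares(f,[q0,-.01,0.]);print(s.x,s.fun.round(0),s.cost)
q=s.x;print(pts(tcp,*q)[0])
o=np.hstack([draw('side5','',tcp,8,off,50,60,*q),draw('side5','',tcp,8,off,50,60,.65,-.012,.004)])
cv2.imwrite('pics/c7.png',o)
E
```

```text
[ 0.47542794 -0.00461039 -0.00991311] [ 5. -1. -2.  0.  1.  3. -4. -3.] 33.63867983526419
[ 0.47542842 -0.00461039 -0.00991311] [ 5. -1. -2.  0.  1.  3. -4. -3.] 33.63867983616527
[0.59101417 0.17205684 0.23478961]
```

View pics/c7.png

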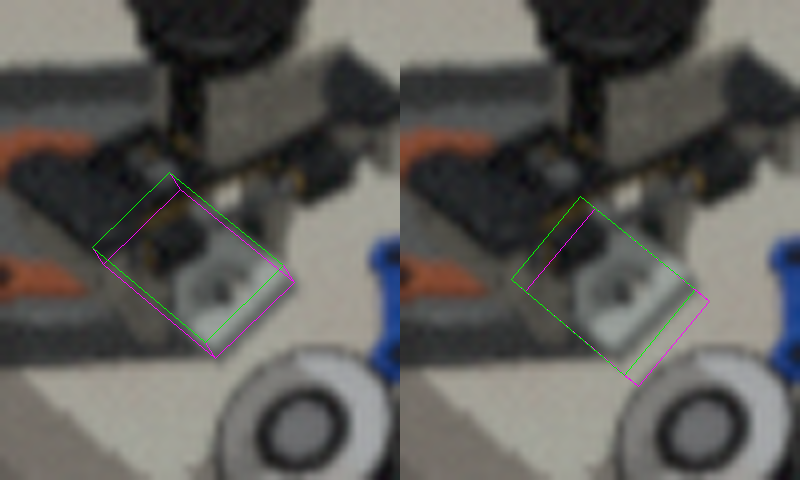

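```bash
python3 - <<'E'
from fit import *
tcp=np.array([.5965,.1638,.2394]);off=np.array([319,133])
M={(1,-1,1):(200,343),(1,-1,-1):(218,358),(1,1,1):(283,262),(1,1,-1):(298,285)}
def f(q):
    c,P,n=pts(tcp,*q); return np.concatenate([(proj('side5',P[i])-off+.5)*8-M[i] for i in M]+[(proj('side5',c+.0201*L+.006*n)-off+.5)*8-(225,288)])
for th in(.4,.45,.5,.55,.6,.65):
    s=least_squares(lambda z:f([th,*z]),[-.01,0.,0.]);print(th,s.x.round(4),s.fun.round(0),round(s.cost),pts(tcp,th,*s.x)[0].round(4))
# contrast crop without overlay
im=cv2.imread('pics/side5.png')[150:182,337:363];im=cv2.resize(im,None,fx=18,fy=18,interpolation=2);cv2.imwrite('pics/c8.png',cv2.convertScaleAbs(im,alpha=1.4))
E
```

```text
0.4 [-0.0111 -0.014   0.005 ] [ 7. -2. -2.  1.  5.  7. -2.  2. -8. -7.] 128 [0.5929 0.1782 0.2283]
0.45 [-0.0178 -0.0201  0.0103] [ 8. -0. -0.  1.  3.  6. -2.  0. -8. -7.] 114 [0.594  0.1863 0.2216]
0.5 [-0.0243 -0.026   0.0154] [ 8.  1.  1.  2.  2.  5. -3. -2. -9. -6.] 114 [0.595  0.194  0.2151]
0.55 [-0.0304 -0.0315  0.0203] [ 9.  3.  3.  2.  0.  5. -3. -4. -9. -6.] 128 [0.596  0.2012 0.209 ]
0.6 [-0.0361 -0.0366  0.0248] [10.  4.  5.  2. -1.  4. -4. -5. -9. -5.] 156 [0.5969 0.208  0.2033]
0.65 [-0.0413 -0.0414  0.029 ] [10.  6.  7.  3. -3.  4. -4. -7. -9. -5.] 197 [0.5977 0.2143 0.1981]
```

View pics/c8.png

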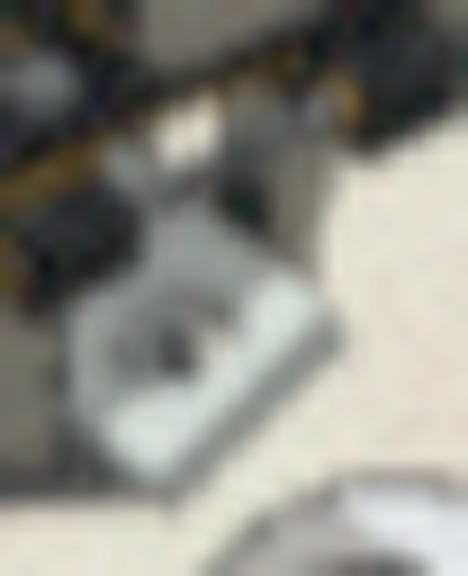

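```bash
python3 - <<'E'
from fit import *
tcp=np.array([.5965,.1638,.2394])
px=lambda u:np.array([337+(u[0]+.5)/18-.5,150+(u[1]+.5)/18-.5])
M={(1,-1,1):(152,471),(1,-1,-1):(172,493),(1,1,1):(318,302),(1,1,-1):(338,335)}
def f(q):
    c,P,n=pts(tcp,*q); return np.concatenate([proj('side5',P[i])-px(M[i]) for i in M]+[.5*(proj('side5',c+.0201*L+.008*n)-px((168,345)))])
s=least_squares(f,[.4,-.01,0.]);print(s.x,s.fun.round(2),s.cost)
for th in(.3,.4,.5,.6,.7):
    s=least_squares(lambda z:f([th,*z]),[-.01,0.]);print(th,s.x.round(4),s.fun.round(2),round(s.cost,3),pts(tcp,th,*s.x)[0].round(4))
E
```

```text
[ 0.48060628 -0.00457353 -0.00725588] [-0.4  -0.05 -0.15  0.75  0.21 -0.32  0.39 -0.07 -0.19 -0.59] 0.7175447434122384
0.3 [-0.0046 -0.0073] [-0.46 -0.98 -0.76  0.31  0.79  0.16  0.42  0.88 -0.05 -0.71] 1.98 [0.5925 0.1699 0.2348]
0.4 [-0.0046 -0.0073] [-0.45 -0.45 -0.44  0.58  0.49 -0.13  0.43  0.34 -0.13 -0.64] 0.961 [0.5925 0.1698 0.2348]
0.5 [-0.0046 -0.0073] [-0.38  0.04 -0.08  0.79  0.14 -0.36  0.37 -0.16 -0.2  -0.58] 0.731 [0.5925 0.1698 0.2348]
0.6 [-0.0045 -0.0072] [-0.25  0.5   0.32  0.94 -0.25 -0.53  0.27 -0.63 -0.27 -0.5 ] 1.222 [0.5925 0.1698 0.2349]
0.7 [-0.0045 -0.0072] [-0.07  0.91  0.76  1.04 -0.68 -0.65  0.11 -1.06 -0.33 -0.43] 2.389 [0.5925 0.1698 0.2349]
```

Emit:
{"fn": "carry_out", "kwargs": {
  "commands": [0.08,-0.07,-0.1,0,1,0.07,-0.07,-0.1,0,1,0,0,0,0,1,0,0,0,0,1,0,0,0,0,1,0,0,0,0,1,0,0,0,0,1,0,0,0,0,1]
}}

```text
time_s: 11.05
tcp_pos: [0.6025, 0.1592, 0.2315]
eef_rot: [-180.0, -0.0, -56.3]
contact_force: [0.6, 0.1, -1.6]
gripper_width: 0.0536
```

```bash
python3 - <<'E'
from fit import *
s=telemetry.get_state();print(s['time_s'],s['tcp_pos'],s['eef_rot'],s['gripper_width'],s['qd'].round(1))
c=snap('side','side6');tcp=s['tcp_pos'];off=np.array([319,133])
print(pts(tcp,.48,-.0046,-.0073)[0])
cv2.imwrite('pics/c9.png',np.hstack([draw('side6','',tcp,8,off,50,60,.48,-.0046,-.0073),cv2.resize(c['frame'][133:193,319:369,::-1],None,fx=8,fy=8,interpolation=2)]))
E
```

```text
11.05 [0.60253511 0.15917963 0.23150168] [-1.79986483e+02 -1.14666033e-03 -5.62599504e+01] 0.05360551758157371 [-0.1 -0.  -0.   0.1 -0.  -0. ]
[0.59849535 0.16525995 0.22690168]
```

View pics/c9.png

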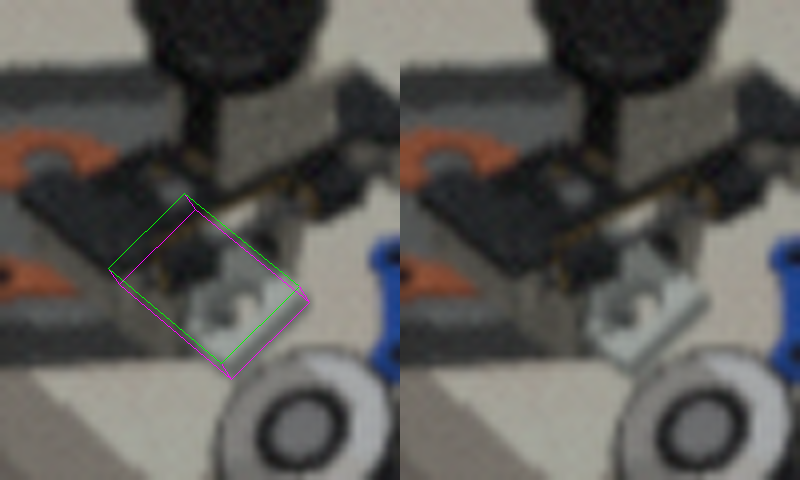

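```bash
python3 -c "
from plant import r; print(r.close_job())"
```

```text
the job is handed in; nothing more can be done
None
```

The pattern on the pad was the oblong gasket. I took the oblong spacer and handed the job in with it still gripped at the camera's view point, at about 11 s of the 32 s allowed; no verdict was reported.

The tool can only point straight down, so I couldn't tilt the gripper to face the camera. Instead I held the spacer lightly by its long sides and pressed one edge down on the fixed rim of the returns tray. That turned it in the fingers about its long axis. I then gripped it harder, at 30 N, and carried it over.

Last checks, all from camera images good to about 2 mm:

| Check | Measured | Wanted |
|---|---|---|
| Spacer centre (m) | (0.598, 0.165, 0.227) | (0.599, 0.164, 0.227), by my own measurement of the camera |
| Tilt of the face | about 0.48 rad, give or take 0.1 | about 0.48 rad, within 0.17 |
| Long axis | within 1° of the tilt axle | within 0.17 rad (about 10°) |
| Motion | arm still | under 0.03 m/s |

- **Disagreement on tilt:** the finger opening read 53.6 mm, where a 0.48 rad tilt should give about 55.2 mm. That points to a tilt nearer 0.6 rad, which would still be in tolerance.
- **Camera tilt:** a rough estimate from the camera's base gave 0.58 rad instead of 0.48, so the target itself carries some uncertainty.
- **Other objects:** nothing else showed signs of being touched, but I did not re-measure the gaskets, the other spacers or the bystanders at the end.

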